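# Hang the small steel pail on the two-armed hook stand to drain

### The arm

A 6-joint arm with a two-finger parallel gripper is mounted at the origin on the work surface. World frame = base frame: x ahead of the robot, y to its left, z up, the work surface at z = 0. Lengths are in mm, angles in degrees, forces in N, time in s.
With the tool pointing down it reaches from about 300 to 850 mm from the base axis. Payload 4.2 kg.
Tool frame: the origin (TCP) lies at the centre of the arm's flange, where the gripper is bolted on; the fingertips stand 191 mm ahead of it and the grasp point (between the pads) lies 172 mm ahead of it; z points along the fingers, y is the direction in which the jaws open and shut (so a half turn about z gives the same grasp; the last joint's range is limited). The gripper opens to 91 mm and grips with 3 to 60 N. Pads are 32 mm wide; open, the fingers measure 118 mm over their backs; the gripper's body (76 mm by 178 mm) begins 60 mm behind the grasp point.
Start: joints at [71.677, 18.312, 89.639, -0, 72.044, -1.146], TCP at [169.811, 549.352, 404.776] pointing down, gripper open.
Joint ranges: [-177.97, 177.97], [-48.28, 115.42], [12.27, 149.76], [-77.06, 257.06], [2.81, 150.46], [-146.56, 146.56]. Speed limits (degrees/s): [147.25, 147.25, 180, 180, 180, 180].

### API

Orientations are given as [roll, pitch, yaw] about the fixed x, y, z axes, in that order (R = Rz(yaw) Ry(pitch) Rx(roll)).
In Python, from workcell import status, vision, ticket gives the robot as it stands.
- The arm moves only by the shell command python3 -m jog 'ROWS' [FORCE]. ROWS is JSON, a list of rows, each a list of 7 numbers: the finger opening in m, from 0 to 0.0912, then the shift along the tool's x, y, z in m, then the turn, a rotation vector about the tool's x, y, z in rad. A call has 1 to 12 rows; each row shifts and turns the commanded pose from where the row before left it, along the tool's axes as they then stand; what a row does not reach is not made up. A row lasts 1/8 s, in which the tool goes at most 62.5 mm and 10.7 degrees, less where a joint would pass 70% of its speed; a pose out of reach is approached as far as the arm can. A call with a gripper value outside its range is refused whole. The fingers move at their own pace and stop on an object; FORCE is the grip in N (left out, the last holds). Time passes only in rows, so rows that do not move let the fingers close. It gives the time, the measured TCP pose, the force and the opening at its end, in the units of the state.
- status.state(): the state, without advancing time (a new reading comes with each control period).
- vision.grab_frame(name): name is "scene" or "top" or "wrist"; returns a dict with "color" (384x512x3 uint8, blue, green, red), "depth" (384x512 float32, mm along the optical axis (not along the pixel's ray), 0 where there is no reading), "fov_y" (degrees; the focal length in pixels is half the picture's height over the tangent of half this angle, whatever the lens; pixels are square), "cx", "cy" (the principal point, pixels), "pose" (4x4, takes a point from camera to world coordinates). Camera axes: x right, y down, z forward; pixel columns grow to the right and rows downward; lengths in mm; the calibration is good to about 2 mm. A picture is of the moment at which its call begins.
- ticket.job_done(): hands the job in, once; it reports no verdict.
Trained networks look in the newest picture that a camera, given by its name, has taken for a name from the list of things; names that differ only in an ending like _2 or _b are one class to them, and where a whole thing is asked for, a point or a joint stands for the part that bears it (a point fixed in the world has none). Each returns a list of dicts, best first, with "p" (0 to 1); they miss things now and then, are a little off and sometimes report something else, mostly with a low value. They report only what shows in the picture. A call takes as long as a camera call.
- vision.find_in(camera, label): "location" ([x, y, z] in mm, in world coordinates, good to about 4 mm: the middle of the surface that is visible of it).
- vision.silhouettes(camera, label): "pixels" (384x512 bool, what is visible of it).
The state is a dict: "time_s": time; "qpos": joint angles; "qvel": joint speeds; "effort": joint torques, N m; "ee_pos": TCP position; "ee_rot": TCP orientation; "force": force on the tool from outside, world axes, zero at the start; "torque": the same for the moment, N m; "gripper_width": finger opening in mm.
Only numpy, scipy, OpenCV 4.12 (cv2) and the standard library are available. Lean on these libraries where they do the work, as an engineer would, in place of code of your own. Each camera call takes 0.05 s, during which the arm holds its last target.

### The job

Raise the flat-lying bail of the steel pail upright while the pail stays on the counter, then carry the pail by it to the hook stand and lay the bail gently (never knocking or pressing hard on the hooks) across both hook arms, well behind the upturned tips. From there draw the bail forward along the arms until it is fully home against the tips, and leave the pail hanging there by itself, upright and still. How high the hook bar is clamped is not known exactly, so feel for it; do not drop the pail on, do not tip it, and leave the other things where they are.

Things in the scene. Friction and masses are not known exactly. Their poses are not given: they have to be found in the camera images.
- pail: open round stainless steel pail, 110 mm wide at the rim, 90 mm at the foot, 100 mm tall, 0.35 to 0.6 kg, standing on the counter. Origin at the centre of its underside, z up. Its wire bail hinges about the pail's y axis on two ears (y = +/-60 mm), 85 mm above the underside
- bail (a joint): angle of the bail on the pail: 0 = straight up along the pail's +z, +1.57 = lying flat towards the pail's -x (so it starts, and falls back there if let go); light hinge, almost no friction, swings both ways. The bail is a square-cornered U of 6 mm steel wire, its straight crown 120 mm long, parallel to the pail's y axis, 115 mm from the hinge line
- bail_grip (a point): centre of the bail's crown, in a wooden grip sleeve 50 mm long along the crown, 13 mm thick, that spins freely on the wire. At the start it is 115 mm to the pail's -x and 85 mm over the counter, nothing beneath, 54 mm clear of the pail wall. Axes: y along the crown, z from hinge to crown
- stand: fixed steel hook stand: two hook arms, 8 mm round bars at y = -42 and +42 mm, run from a crossbar at x = 118 mm to upturned tips at x = -8 mm (its -x is the open side), sloping DOWN towards the tips by 12 mm per 100 mm. Origin on the counter plumb below the home of the bail wire's centre (x = 0, y = 0, within 10 mm in y), z up. Base plate 12 mm thick, x = -20 to 170 mm, 130 mm wide
- post_top (a point): centre of the top of the stand's post (30 mm wide, 312 mm tall, at the stand's x = 135 mm). The hook bar is clamped rigidly on it at a height NOT measured: the wire's centre at home is 240 to 280 mm above the counter, and higher up the slope behind. Tips end 21 mm above the wire's centre at home. Over 25 N between pail or bail and hooks, or letting the pail fall a few mm onto them, is too rough
- tumbler_a: clear glass tumbler, 64 mm wide, 95 mm tall, near the middle of the counter between the two working places; origin at the centre of its foot
- tumbler_b: a second such tumbler (64 mm wide, 95 mm tall), out to the left; origin at the centre of its foot
- stopper: small blue silicone bottle stopper, 36 mm wide, 28 mm tall, near the robot between the two working places; origin at the centre of its foot
- dipper: stainless steel dipper, bowl 84 mm wide and 50 mm tall with a 150 mm straight handle to its -x side rising to 69 mm, out to the right; origin under the bowl

How it is judged (in metres and radians):
On the way, in this order (a step that is already met when the one before it is completed fails the run):
1. the bail stands upright (within 0.2 rad) while the pail stands on the counter (value of joint bail between -0.2 and 0.2 rad and height (world z) of pail below 0.01 m and angle between pail's own z axis and vertical below 0.1 rad), for 0.2 s.
2. the bail bears on the hook arms (over 1.5 N), more than 12 mm behind its home at the tips (x of bail_grip in the frame of stand between 0.012 and 0.09 m and y of bail_grip in the frame of stand between -0.02 and 0.02 m and contact force between pail and stand above 1.5 N), for 0.2 s.
At the end, for the whole second after the job is handed in: Pail hangs free by its bail on both hook arms (over 2 N on them, foot over 30 mm up); crown centre -5 to +6 mm from home along the stand's x, within 20 mm in y; bail within 0.25 rad of the pail's axis, pail within 0.2 rad of upright, below 0.05 m/s and 0.4 rad/s (x of bail_grip in the frame of stand between -0.005 and 0.006 m and y of bail_grip in the frame of stand between -0.02 and 0.02 m and value of joint bail between -0.25 and 0.25 rad and contact force between pail and stand above 2 N and height (world z) of pail above 0.03 m and angle between pail's own z axis and vertical below 0.2 rad and linear speed of pail below 0.05 m/s and angular speed of pail below 0.4 rad/s); the robot touches nothing.
It fails at once if pail or bail pressed or knocked on the hook stand with more than 25 N (contact force between pail and stand above 25 N).
It fails at once if pail let go in the air and falling (faster than 0.22 m/s, held by neither fingers nor hooks) (height (world z) of pail above 0.02 m and contact force between the fingers and pail below 3 N and contact force between pail and stand below 2 N and linear speed of pail above 0.22 m/s).
It fails at once if pail tipped by more than 0.6 rad (angle between pail's own z axis and vertical above 0.6 rad).
It fails at once if another thing moved by more than 20 mm (distance of any of tumbler_a, tumbler_b, stopper, dipper from where it was at the start of the episode above 0.02 m).
It also fails if it takes over 72 s, if anything falls off the work surface, if the arm or the gripper's body presses on something with over 40 N, if the wrist force passes 120 N, or if a joint passes its speed limit or range.

## Working session

There is one attempt and no reset: what is moved stays moved. The work goes in short steps, Python scripts to look and compute and a shell command to move; the robot and the scene stay as the last step left them, time stands still between calls to the robot, and variables do not carry over. Pictures are saved under pics/ and viewed, and the job is handed in when it is done.

```bash
ls; mkdir -p pics
python3 - <<'E'
from workcell import status, vision
import cv2
s=status.state(); print(s)
for c in ["scene","top","wrist"]:
    f=vision.grab_frame(c); cv2.imwrite(f"pics/{c}0.png",f["color"]); print(c,f["fov_y"],f["cx"],f["cy"],f["pose"].round(3).tolist() if hasattr(f["pose"],"round") else f["pose"])
    for l in ["pail","bail","bail_grip","stand","post_top","tumbler_a","stopper","dipper"]:
        try: print(l,[(round(d["p"],2),[round(v) for v in d["location"]]) for d in vision.find_in(c,l)])
        except Exception as e: print(l,e)
E
```

```text
pics
{'time_s': 0.0, 'qpos': array([ 7.16780799e+01,  1.83522088e+01,  8.97060053e+01, -1.21181844e-03,
        7.20432649e+01, -1.14498109e+00]), 'qvel': array([ 0.03325676, -0.06983428,  0.02562693,  0.00677718,  0.10454507,
       -0.05968307]), 'effort': array([-4.22339299e-04, -4.12471390e+01, -2.31973439e+01,  7.26166950e-02,
        4.57319291e-02, -1.59262668e-04]), 'ee_pos': array([169.75347904, 549.20264013, 403.91700181]), 'ee_rot': array([-1.79898518e+02, -8.75892733e-04,  1.62823435e+02]), 'force': array([ 0.04363361, -0.703209  ,  0.14468808]), 'torque': array([-0.004306  ,  0.00939457, -0.01528523]), 'gripper_width': 91.31612326062938}
scene 48.3375309063881 258.7674302169185 190.0764247003644 [[0.772, 0.416, -0.481, 1255.868], [0.636, -0.507, 0.582, -780.596], [-0.001, -0.755, -0.656, 1066.187], [0.0, 0.0, 0.0, 1.0]]
pail [(0.74, [570, 183, 69]), (0.7, [680, -236, 13])]
bail [(0.7, [482, 145, 88]), (0.52, [569, -440, 35])]
bail_grip [(0.43, [480, 139, 87])]
stand [(0.7, [680, -232, 10])]
post_top [(0.77, [681, -236, 8])]
tumbler_a [(0.77, [690, -16, 62]), (0.61, [503, 422, 66])]
stopper []
dipper [(0.87, [567, -441, 34])]
top 49.01676823867387 258.44464443565306 189.14503714872993 [[-0.005, -0.991, 0.137, 438.677], [-1.0, 0.004, -0.012, 2.339], [0.011, -0.137, -0.99, 1396.484], [0.0, 0.0, 0.0, 1.0]]
pail [(0.83, [569, 204, 50]), (0.7, [495, 452, 51])]
bail [(0.51, [475, 166, 88])]
bail_grip [(0.68, [472, 164, 88])]
stand [(0.69, [640, -220, 13])]
post_top [(0.56, [637, -222, 15]), (0.22, [497, 450, 52])]
tumbler_a [(0.79, [704, 2, 42]), (0.56, [496, 451, 50])]
stopper [(0.55, [438, 4, 31])]
dipper [(0.66, [595, -446, 18])]
wrist 71.78822387454098 254.91944583862494 192.94680548438086 [[0.295, 0.929, 0.222, 107.405], [0.956, -0.287, -0.068, 568.858], [0.0, 0.233, -0.973, 385.035], [0.0, 0.0, 0.0, 1.0]]
pail []
bail []
bail_grip []
stand []
post_top []
tumbler_a []
stopper []
dipper []
```

View pics/scene0.png

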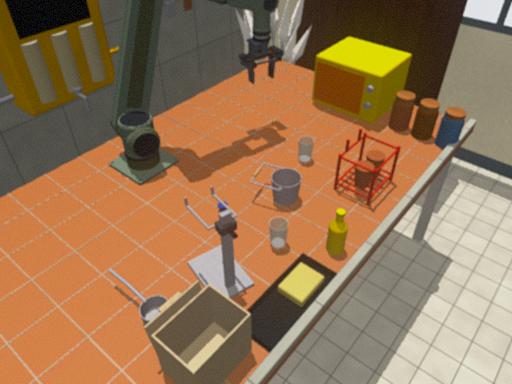

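View pics/top0.png

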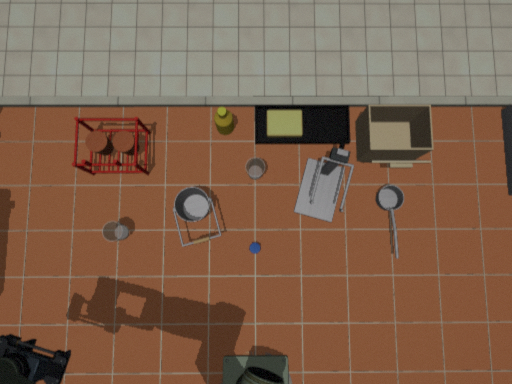

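```bash
cat > h.py <<'E'
import numpy as np, cv2
from workcell import status, vision
def cloud(f):
    d=f["depth"]; h,w=d.shape; fl=h/2/np.tan(np.radians(f["fov_y"]/2))
    v,u=np.mgrid[:h,:w]
    P=np.stack([(u-f["cx"])/fl*d,(v-f["cy"])/fl*d,d],-1)
    T=np.array(f["pose"]); W=P@T[:3,:3].T+T[:3,3]; W[d<=0]=np.nan
    return W
def proj(f,p):
    T=np.array(f["pose"]); c=np.linalg.inv(T)@np.r_[p,1]
    fl=f["depth"].shape[0]/2/np.tan(np.radians(f["fov_y"]/2))
    return f["cx"]+fl*c[0]/c[2], f["cy"]+fl*c[1]/c[2]
def snap(c,name,crop=None,k=1):
    f=vision.grab_frame(c); im=f["color"]
    if crop: x0,y0,x1,y1=crop; im=im[y0:y1,x0:x1]
    cv2.imwrite(f"pics/{name}.png",cv2.resize(im,None,fx=k,fy=k,interpolation=cv2.INTER_CUBIC)); return f
E
python3 - <<'E'
from h import *
import pickle
F={}
F["top"]=snap("top","top1",(160,130,420,280),3)
F["scene"]=snap("scene","scene1",(140,120,340,320),3)
pickle.dump(F,open("F.pkl","wb"))
def reg(W,x0,x1,y0,y1,z0,z1):
    return (W[...,0]>x0)&(W[...,0]<x1)&(W[...,1]>y0)&(W[...,1]<y1)&(W[...,2]>z0)&(W[...,2]<z1)
for c in F:
    W=cloud(F[c])
    m=reg(W,400,850,-350,-100,6,20); p=W[m]
    r=cv2.minAreaRect(p[:,:2].astype(np.float32)); print(c,"plate",m.sum(),r, p[:,2].mean())
    m=reg(W,400,850,-350,-100,295,330); p=W[m]; print("post",m.sum(),p.mean(0) if len(p) else None)
    m=reg(W,400,850,-380,-100,200,295); p=W[m]; print("arms",m.sum()); print(p[np.argsort(p[:,0])].round(0).astype(int)[::max(1,len(p)//40)].tolist())
    m=reg(W,500,680,120,300,92,108); p=W[m]
    A=np.c_[2*p[:,:2],np.ones(len(p))]; s=np.linalg.lstsq(A,(p[:,:2]**2).sum(1),rcond=None)[0]; print("rim",m.sum(),s[:2],np.sqrt(s[2]+s[0]**2+s[1]**2))
    m=reg(W,430,540,90,260,75,97); p=W[m]; print("bail",m.sum()); print(p[np.argsort(p[:,1])].round(0).astype(int)[::max(1,len(p)//40)].tolist())
E
```

```text
top plate 2330 ((628.1468505859375, -223.80963134765625), (247.437255859375, 442.9146423339844), 89.68828582763672) 11.00305065604979
post 89 [ 684.86904087 -231.92798305  308.98093668]
arms 566
[[531, -234, 275], [544, -235, 259], [555, -237, 254], [561, -152, 278], [569, -240, 253], [575, -158, 255], [582, -248, 259], [587, -245, 259], [594, -166, 256], [599, -161, 256], [606, -253, 263], [612, -169, 262], [618, -169, 257], [625, -258, 266], [632, -178, 260], [638, -178, 258], [643, -266, 271], [650, -268, 264], [656, -180, 264], [661, -265, 268], [663, -259, 268], [666, -254, 270], [667, -238, 277], [670, -224, 266], [672, -229, 282], [673, -252, 277], [675, -205, 268], [675, -217, 278], [676, -201, 260], [677, -197, 268], [678, -206, 277], [680, -230, 282], [681, -206, 276], [684, -209, 278], [689, -255, 280], [695, -258, 278], [700, -220, 278], [706, -226, 276], [714, -236, 268], [722, -242, 270], [728, -242, 268]]
rim 150 [572.26211665 193.19487766] 53.255395514410644
bail 238
[[477, 103, 86], [487, 106, 85], [490, 109, 87], [499, 110, 83], [502, 113, 86], [508, 113, 84], [502,
[... 1737 characters left out ...]
2, 110, 87], [523, 113, 87], [527, 115, 83], [531, 115, 90], [525, 117, 86], [539, 122, 84], [479, 128, 86], [470, 139, 89], [471, 143, 87], [474, 145, 92], [474, 150, 89], [464, 157, 88], [536, 160, 95], [470, 166, 81], [533, 170, 78], [530, 173, 89], [458, 176, 88], [457, 182, 88], [465, 185, 86], [525, 186, 97], [461, 190, 86], [524, 193, 88], [526, 196, 82], [524, 199, 89], [526, 202, 97], [528, 205, 96], [450, 209, 84], [529, 211, 79], [531, 214, 88], [529, 216, 80], [528, 218, 88], [532, 219, 94], [456, 220, 84], [535, 221, 80], [528, 223, 94], [466, 224, 87], [535, 227, 86], [488, 228, 86], [538, 230, 81], [495, 231, 83], [493, 233, 85], [501, 235, 88], [509, 237, 81], [539, 239, 95]]
```

View pics/top1.png

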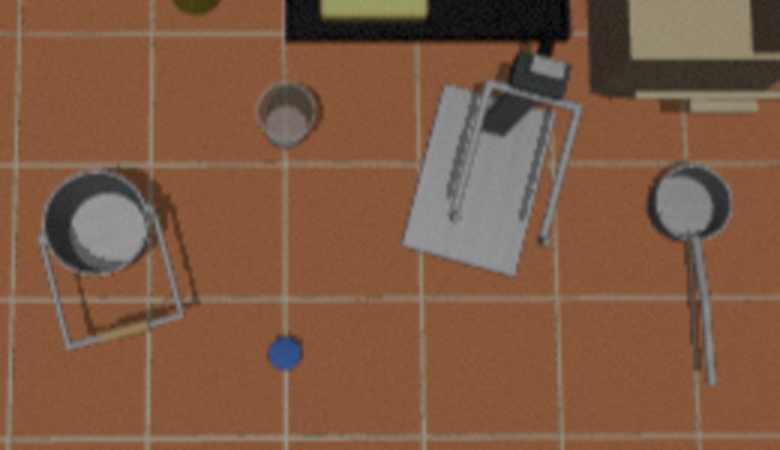

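Run:
```python
from h import *
import pickle
from scipy.optimize import least_squares
F=pickle.load(open("F.pkl","rb"))
def reg(W,x0,x1,y0,y1,z0,z1):
    return (W[...,0]>x0)&(W[...,0]<x1)&(W[...,1]>y0)&(W[...,1]<y1)&(W[...,2]>z0)&(W[...,2]<z1)
def segd(P,a,b):
    d=b-a; t=np.clip(((P-a)@d)/(d@d),0,1); return np.linalg.norm(P-a-t[:,None]*d,axis=1)
for c in ["top","scene"]:
    W=cloud(F[c])
    # plate: cc cleaned
    m=reg(W,450,800,-310,-120,6,18).astype(np.uint8)
    m=cv2.morphologyEx(m,cv2.MORPH_OPEN,np.ones((3,3)))
    n,l,st,_=cv2.connectedComponentsWithStats(m); i=1+st[1:,4].argmax(); p=W[l==i]
    r=cv2.minAreaRect(p[:,:2].astype(np.float32)); print(c,"plate",len(p),r)
    # bail U in plan
    m=reg(W,440,575,85,280,76,96); p=W[m][:,:2]
    # exclude pail
    pc=np.array([574,193]); p=p[np.linalg.norm(p-pc,axis=1)>62]
    def res(q):
        x,y,th=q; ux=np.array([np.cos(th),np.sin(th)]); uy=np.array([-ux[1],ux[0]]); o=np.array([x,y])
        A=o+60*uy;B=o-60*uy;C=A-115*ux;D=B-115*ux
        return np.minimum.reduce([segd(p,A,C),segd(p,C,D),segd(p,B,D)])
    s=least_squares(res,[574,193,.2],loss="soft_l1",f_scale=3); x,y,th=s.x
    print("bail hinge",s.x[:2],np.degrees(th),"crown",[x-115*np.cos(th),y-115*np.sin(th)],np.median(res(s.x)))
    # arms
    m=reg(W,525,735,-290,-130,245,290); p=W[m]
    for H0 in [250]:
        def res(q):
            x,y,th,H,dy=q; o=np.array([x,y,0]); ux=np.array([np.cos(th),np.sin(th),0]); uy=np.array([-ux[1],ux[0],0]); z=np.array([0,0,1])
            ds=[]
            P=lambda a,b,h:o+a*ux+(b+dy)*uy+h*z
            for yy in(-42,42):
                ds.append(segd(p,P(-8,yy,H-7-1),P(118,yy,H-7+14))); ds.append(segd(p,P(-8,yy,H-8),P(-8,yy,H+21)))
            ds.append(segd(p,P(118,-42,H+7),P(118,42,H+7)))
            return np.minimum.reduce(ds)
        best=None
        for t0 in(-.2,-.4,0):
          s=least_squares(res,[565,-200,t0,258,0],loss="soft_l1",f_scale=4)
          if best is None or s.cost<best.cost: best=s
        s=best
        x,y,th,H,dy=s.x; print("stand (joint fit; y/dy degenerate)",s.x,np.degrees(th),"home xyz",[x-dy*np.sin(th),y+dy*np.cos(th),H],"post pred",[x-dy*np.sin(th)+135*np.cos(th),y+dy*np.cos(th)+135*np.sin(th)],np.median(res(s.x)))
```

```text
top plate 1710 ((628.2779541015625, -216.5889434814453), (130.50253295898438, 189.27333068847656), 74.52367401123047)
bail hinge [572.41351896 194.0921899 ] 15.384891780029704 crown [np.float64(461.5344985713026), np.float64(163.5824728155713)] 1.8104329437557767
stand (joint fit; y/dy degenerate) [ 5.64983094e+02 -1.98934031e+02 -2.87235831e-01  2.63406553e+02
  1.04011947e+00] -16.45740086337337 home xyz [np.float64(565.2777618738373), np.float64(-197.93652468991053), np.float64(263.40655346096776)] post pred [np.float64(694.7468974478455), np.float64(-236.18234712477374)] 6.544452545109355
scene plate 1402 ((632.0841064453125, -217.66726684570312), (130.5373077392578, 194.25315856933594), 75.05196380615234)
bail hinge [577.62194666 192.87937328] 15.38190842651978 crown [np.float64(466.74133779155557), np.float64(162.3754296328321)] 2.167770719198564
stand (joint fit; y/dy degenerate) [ 5.86148487e+02 -2.05058790e+02 -2.65356978e-01  2.64040590e+02
  4.18288738e-01] -15.203834926381473 home xyz [np.float64(586.2581843685654), np.float64(-204.65514188863287), np.float64(264.0405897091167)] post pred [np.float64(716.5330417330364), np.float64(-240.05940065317603)] 8.969447130433991
```

```bash
python3 -m jog '[[0.045,0,0,0.012,0,0,0.167],[0.045,0,0,0.012,0,0,0.167],[0.045,0,0,0.012,0,0,0.167],[0.045,0,0,0.012,0,0,0.167],[0.045,0,0,0.012,0,0,0.167],[0.045,0,0,0.012,0,0,0.167]]' 25; python3 -m jog '[[0.045,-0.02,0.008,0,0,0,0],[0.045,-0.04,0.016,0,0,0,0],[0.045,-0.05,0.02,0,0,0,0],[0.045,-0.055,0.022,0,0,0,0],[0.045,-0.055,0.022,0,0,0,0],[0.045,-0.055,0.022,0,0,0,0],[0.045,-0.055,0.022,0,0,0,0],[0.045,-0.05,0.02,0,0,0,0],[0.045,-0.04,0.016,0,0,0,0],[0.045,-0.02,0.009,0,0,0,0],[0.045,-0.01,0.004,0,0,0,0],[0.045,0,0,0,0,0,0]]'
python3 - <<'E'
from h import *
s=status.state(); print(s["time_s"],s["ee_pos"],s["ee_rot"],s["force"],s["gripper_width"],s["qpos"])
f=snap("wrist","wrist1",None,1.5)
W=cloud(f); 
m=(abs(W[...,2]-87)<10)&(abs(W[...,0]-464)<70)&(abs(W[...,1]-163)<90)
p=W[m]; print(m.sum()); print(p[np.argsort(p[:,1])][::max(1,len(p)//40)].round().astype(int).tolist())
print([(round(d["p"],2),[round(v) for v in d["location"]]) for d in vision.find_in("wrist","bail_grip")])
E
```

```text
time_s: 2.2
ee_pos: [169.8, 549.4, 332.4]
ee_rot: [180.0, -0.0, 105.1]
force: [-0.7, -0.0, 0.1]
gripper_width: 45.3
time_s: 3.7
ee_pos: [463.8, 163.1, 333.0]
ee_rot: [180.0, -0.0, 105.4]
force: [-0.4, 0.6, 0.1]
gripper_width: 44.7
3.7 [463.8149697  163.09190387 333.01309134] [ 1.79986367e+02 -1.41124517e-02  1.05397967e+02] [-0.39652217  0.61178186  0.08084134] 44.742991288848984 [1.80290083e+01 1.43440179e+01 1.06556982e+02 1.57026490e-02
 5.90847338e+01 2.62297658e+00]
2489
[[479, 106, 87], [496, 111, 88], [503, 113, 88], [480, 115, 87], [505, 117, 86], [473, 143, 92], [473, 148, 90], [467, 151, 91], [464, 155, 91], [462, 159, 91], [533, 163, 80], [457, 167, 89], [460, 170, 92], [462, 174, 92], [455, 177, 89], [460, 180, 92], [462, 183, 92], [459, 185, 91], [453, 188, 90], [458, 191, 88], [522, 195, 79], [454, 199, 89], [521, 203, 89], [523, 207, 80], [523, 211, 86], [525, 215, 77], [449, 219, 87], [529, 223, 78], [455, 225, 88], [452, 227, 88], [532, 228, 79], [470, 230, 90], [486, 232, 87], [481, 234, 88], [497, 235, 88], [491, 237, 88], [514, 239, 87], [512, 241, 88], [510, 243, 87], [520, 245, 89], [532, 249, 88]]
[(0.97, [471, 197, 89])]
```

View pics/wrist1.png

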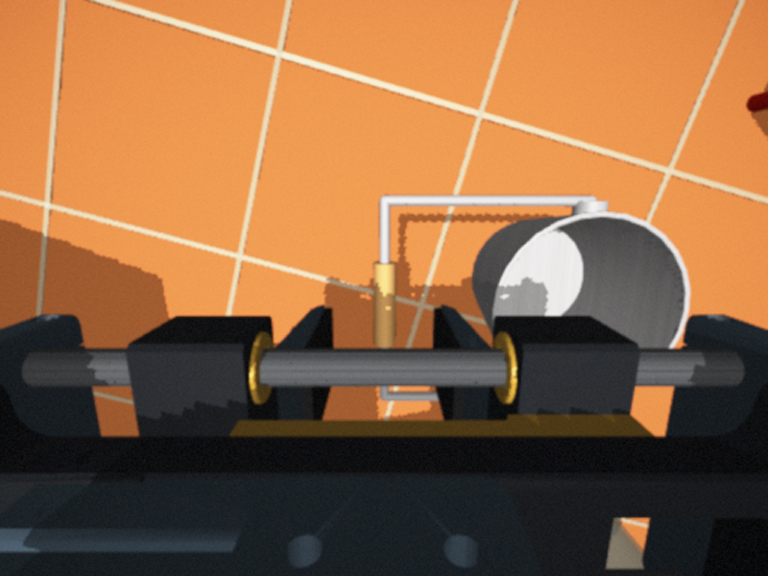

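The wrist picture shows the sleeve at px (384,310), centred between the fingers (x≈320 and 440), with the crown square to the jaws. I'll go down and close.

```bash
python3 -m jog '[[0.045,0,0,0.01,0,0,0],[0.045,0,0,0.02,0,0,0],[0.045,0,0,0.02,0,0,0],[0.045,0,0,0.016,0,0,0],[0.045,0,0,0.007,0,0,0],[0.045,0,0,0.003,0,0,0],[0.045,0,0,0,0,0,0]]' 25;  python3 -m jog '[[0.03,0,0,0,0,0,0],[0.02,0,0,0,0,0,0],[0.01,0,0,0,0,0,0],[0.0,0,0,0,0,0,0],[0.0,0,0,0,0,0,0],[0.0,0,0,0,0,0,0],[0.0,0,0,0,0,0,0]]' 25
python3 -c "
from h import *
snap('scene','scene2',(140,120,340,320),3)
import numpy as np
t=np.radians(np.linspace(0,90,16));x=115*(1-np.cos(t));z=115*np.sin(t);print([(round(float(a),1),round(float(b),1)) for a,b in zip(np.diff(x),np.diff(z))])"
```

```text
time_s: 4.68
ee_pos: [463.9, 163.8, 256.9]
ee_rot: [180.0, -0.0, 105.4]
force: [-0.5, 0.6, -0.4]
gripper_width: 45.0
time_s: 5.55
ee_pos: [464.2, 163.7, 256.9]
ee_rot: [179.9, -0.0, 105.4]
force: [1.7, 1.1, -0.5]
gripper_width: 12.2
[(0.6, 12.0), (1.9, 11.9), (3.1, 11.6), (4.3, 11.2), (5.5, 10.7), (6.6, 10.1), (7.6, 9.4), (8.5, 8.5), (9.4, 7.6), (10.1, 6.6), (10.7, 5.5), (11.2, 4.3), (11.6, 3.1), (11.9, 1.9), (12.0, 0.6)]
```

View pics/scene2.png

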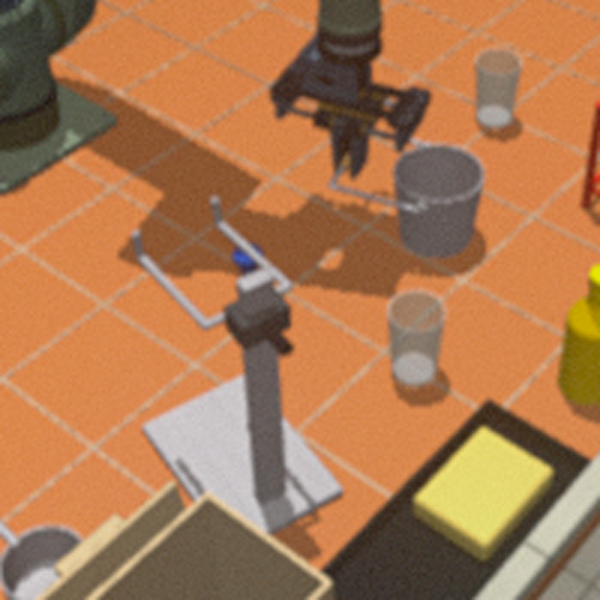

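Gripped at 12.2 mm on the sleeve, and the pail hasn't moved. Next I raise the bail along its arc.

```bash
python3 -m jog '[[0,0,0.0003,-0.006,0,0,0],[0,0,0.0003,-0.006,0,0,0],[0,0,0.0019,-0.0119,0,0,0],[0,0,0.0031,-0.0116,0,0,0],[0,0,0.0043,-0.0112,0,0,0],[0,0,0.0055,-0.0107,0,0,0],[0,0,0.0066,-0.0101,0,0,0],[0,0,0.0076,-0.0094,0,0,0],[0,0,0,0,0,0,0]]'; python3 -m jog '[[0,0,0.0085,-0.0085,0,0,0],[0,0,0.0094,-0.0076,0,0,0],[0,0,0.0101,-0.0066,0,0,0],[0,0,0.0107,-0.0055,0,0,0],[0,0,0,0,0,0,0]]'
```

```text
time_s: 6.72
ee_pos: [493.0, 171.7, 334.3]
ee_rot: [179.9, -0.0, 105.4]
force: [2.1, 0.2, -1.7]
gripper_width: 12.1
time_s: 7.35
ee_pos: [530.5, 182.0, 362.3]
ee_rot: [180.0, 0.0, 105.4]
force: [-0.6, -1.3, -1.1]
gripper_width: 12.5
```

```bash
python3 -m jog '[[0,0,0.0112,-0.0043,0,0,0],[0,0,0.0116,-0.0030,0,0,0],[0,0,0.0119,-0.0015,0,0,0],[0,0,0.007,0,0,0,0],[0,0,0.004,0,0,0,0],[0,0,0,0,0,0,0],[0,0,0,0,0,0,0],[0,0,0,0,0,0,0]]'
python3 - <<'E'
from h import *
print(status.state()["force"])
F=[snap('scene','scene3',(200,60,360,220),3.5),snap('top','top3',(140,140,300,300),3.5)]
for f in F:
    W=cloud(f); m=(W[...,2]>94)&(W[...,2]<106)&(abs(W[...,0]-574)<75)&(abs(W[...,1]-193)<75); p=W[m]
    A=np.c_[2*p[:,:2],np.ones(len(p))]; s=np.linalg.lstsq(A,(p[:,:2]**2).sum(1),rcond=None)[0]; print(s[:2],np.sqrt(s[2]+s[0]**2+s[1]**2))
E
```

```text
time_s: 8.35
ee_pos: [574.6, 194.1, 371.9]
ee_rot: [179.8, 0.0, 105.4]
force: [0.1, -1.3, 5.3]
gripper_width: 12.1
[ 0.07168109 -1.29845787  5.3049705 ]
[576.54878877 192.6506446 ] 54.33340364087067
[573.14870756 189.74447749] 50.14891029153328
```

View pics/scene3.png

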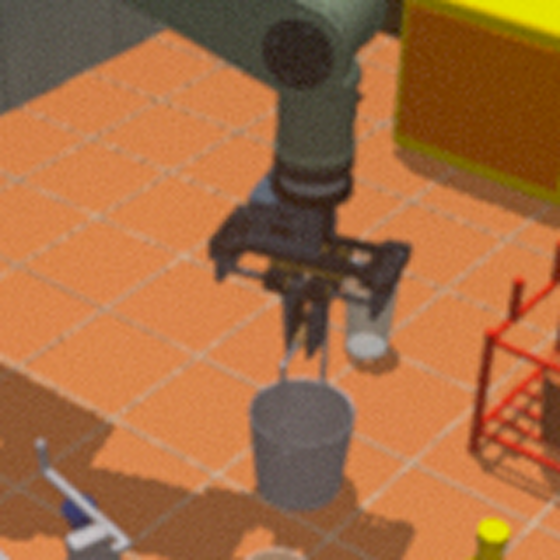

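```bash
python3 -m jog '[[0,0,0,-0.001,0,0,0],[0,0,0,-0.001,0,0,0],[0,0,0,0,0,0,0],[0,0,0,0,0,0,0]]'; python3 -m jog '[[0,0,0,-0.002,0,0,0],[0,0,0,-0.003,0,0,0],[0,0,0,-0.005,0,0,0],[0,0,0,-0.007,0,0,0],[0,0,0,0,0,0,0],[0,0,0,0,0,0,0],[0,0,0,0,0,0,0]]'
python3 - <<'E'
from h import *
print(status.state()["force"])
snap('scene','scene4',(200,60,360,220),3.5)
E
```

```text
time_s: 8.95
ee_pos: [573.7, 193.9, 372.0]
ee_rot: [-179.9, -0.0, 105.4]
force: [1.1, 0.2, -1.9]
gripper_width: 12.4
time_s: 9.82
ee_pos: [573.7, 193.9, 389.4]
ee_rot: [-180.0, -0.0, 105.4]
force: [0.1, 1.0, -5.6]
gripper_width: 12.8
[ 0.09114732  0.95385845 -5.62605142]
```

View pics/scene4.png

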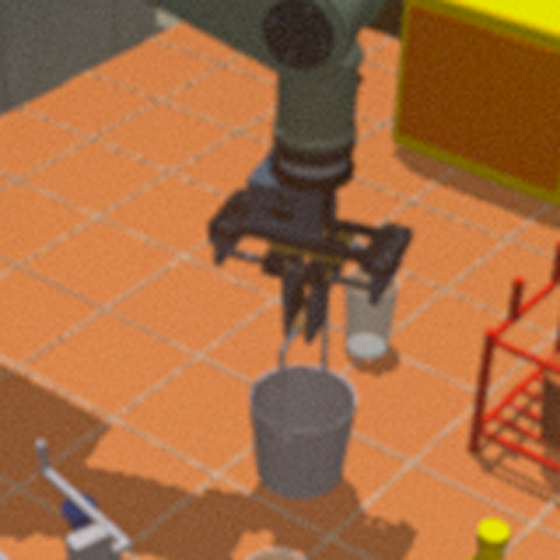

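```bash
python3 -m jog '[[0,0,0,-0.004,0,0,0.0445],[0,0,0,-0.008,0,0,0.0445],[0,0,0,-0.011,0,0,0.0445],[0,0,0,-0.012,0,0,0.0445],[0,0,0,-0.013,0,0,0.0445],[0,0,0,-0.013,0,0,0.0445],[0,0,0,-0.012,0,0,0.0445],[0,0,0,-0.011,0,0,0.0445],[0,0,0,-0.009,0,0,0.0445],[0,0,0,-0.006,0,0,0.0445],[0,0,0,-0.004,0,0,0.0445],[0,0,0,-0.002,0,0,0.0445]]'; python3 -m jog '[[0,-0.008,0.0004,0,0,0,0],[0,-0.014,0.0004,0,0,0,0],[0,-0.02,0.0004,0,0,0,0],[0,-0.024,0.0004,0,0,0,0],[0,-0.026,0.0004,0,0,0,0],[0,-0.028,0.0004,0,0,0,0],[0,-0.028,0.0004,0,0,0,0],[0,-0.028,0.0004,0,0,0,0],[0,-0.028,0.0004,0,0,0,0],[0,-0.028,0.0004,0,0,0,0],[0,-0.026,0.0004,0,0,0,0],[0,-0.026,0.0004,0,0,0,0]]'; python3 -m jog '[[0,-0.024,0.0004,0,0,0,0],[0,-0.02,0.0004,0,0,0,0],[0,-0.018,0.0004,0,0,0,0],[0,-0.014,0.0004,0,0,0,0],[0,-0.01,0.0004,0,0,0,0],[0,-0.007,0,0,0,0,0],[0,-0.005,0,0,0,0,0],[0,0,0,0,0,0,0],[0,0,0,0,0,0,0],[0,0,0,0,0,0,0]]'
python3 - <<'E'
from h import *
import pickle
s=status.state();print(s["force"],s["torque"])
F={"scene":snap('scene','scene5',(140,60,340,260),3),"top":snap('top','top5',(200,100,400,300),3)}
pickle.dump(F,open("F5.pkl","wb"))
E
```

```text
time_s: 11.38
ee_pos: [573.8, 193.9, 494.7]
ee_rot: [-180.0, -0.0, 74.7]
force: [0.0, 0.2, -5.7]
gripper_width: 12.5
time_s: 12.88
ee_pos: [502.7, -83.3, 494.9]
ee_rot: [180.0, 0.0, 74.8]
force: [0.2, 0.3, -5.9]
gripper_width: 12.2
time_s: 14.12
ee_pos: [480.4, -176.2, 494.6]
ee_rot: [-180.0, -0.0, 74.8]
force: [-0.5, 0.5, -5.9]
gripper_width: 12.3
[-0.54419927  0.46484617 -5.92853937] [-0.07190675  0.06135605  0.00806592]
```

View pics/scene5.png

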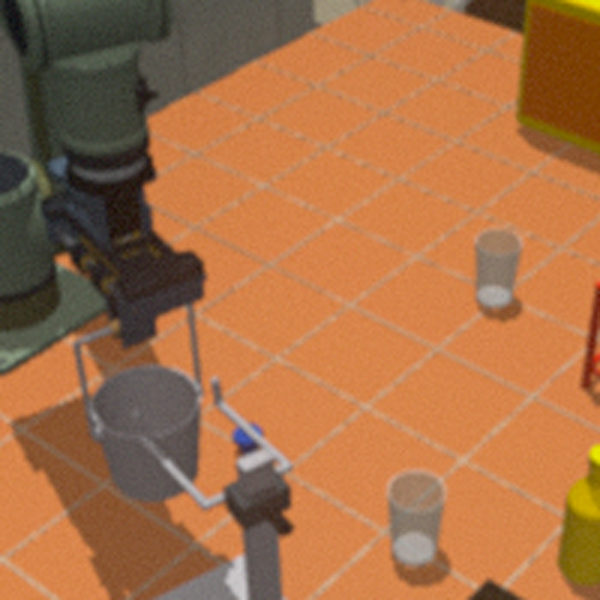

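View pics/top5.png

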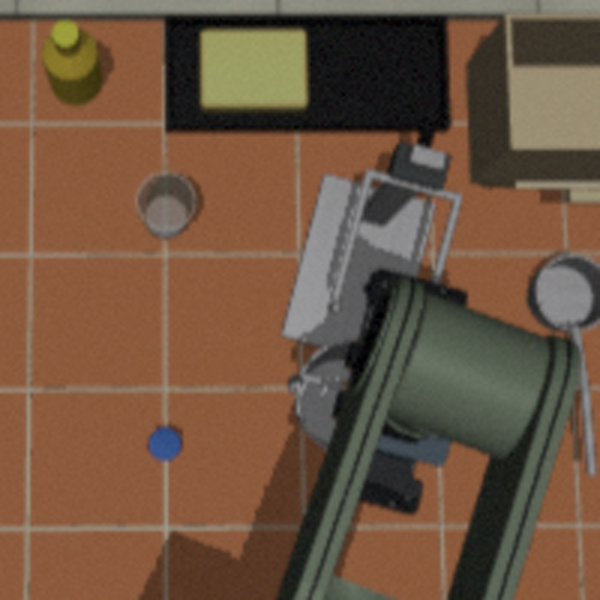

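Run:
```python
from h import *
import pickle
F=pickle.load(open("F5.pkl","rb")); F0=pickle.load(open("F.pkl","rb"))
o=np.array([557.5,-197.5]); th=np.radians(-15.2); ux=np.array([np.cos(th),np.sin(th)]); uy=np.array([-ux[1],ux[0]])
def S(W): return np.stack([(W[...,:2]-o)@ux,(W[...,:2]-o)@uy,W[...,2]],-1)
for n,f in [("scene before",F0["scene"]),("top before",F0["top"]),("scene now",F["scene"])]:
    s=S(cloud(f))
    for sg in(-1,1):
        m=(s[...,0]>5)&(s[...,0]<100)&(abs(s[...,1]-sg*42)<14)&(s[...,2]>235)&(s[...,2]<290); p=s[m]
        if len(p)>5:
            a=np.polyfit(p[:,0],p[:,1],1); b=np.polyfit(p[:,0],p[:,2],1); print(n,"arm",sg,len(p),"y med",np.median(p[:,1]),"slope",a[0],"z@0",b[1],"zslope",b[0])
        m=(abs(s[...,0]+6)<12)&(abs(s[...,1]-sg*42)<14)&(s[...,2]>262)&(s[...,2]<300); p=s[m]
        if len(p): print("  tip",len(p),np.median(p,0),p[:,2].max())
f=F["scene"]; s=S(cloud(f))
for sg in(-1,1):
    m=(abs(s[...,0]+80)<25)&(abs(s[...,1]-sg*60)<14)&(s[...,2]>232)&(s[...,2]<312); p=s[m]
    if len(p): print("leg",sg,len(p),np.median(p,0))
m=(abs(s[...,0]+80)<20)&(abs(abs(s[...,1])-43)<14)&(s[...,2]>312)&(s[...,2]<335); p=s[m]; print("crown",len(p),np.median(p,0) if len(p) else 0)
```

```text
scene before arm -1 73 y med -41.770237002158744 slope -0.019678128057376294 z@0 251.84996470980457 zslope 0.12784656787051615
  tip 15 [ -6.38570095 -40.69049017 272.95280469] 278.77311152902314
scene before arm 1 64 y med 41.77923658719709 slope -0.007624566588565754 z@0 252.16830598040718 zslope 0.12127522890103458
  tip 14 [ -4.69190614  42.45044287 270.09726507] 279.27758362939744
top before arm -1 104 y med -41.33493277043763 slope -0.007943452937932909 z@0 253.2689432799755 zslope 0.12991892582343217
  tip 10 [-11.63405274 -39.95689354 275.52242273] 279.62824195451026
top before arm 1 102 y med 42.66925233294171 slope -0.013108652393326278 z@0 253.8431631586236 zslope 0.11250209444920141
  tip 8 [-11.36568599  44.30803121 278.44592511] 280.76836725117164
scene now arm -1 72 y med -41.75774695248518 slope -0.005591817007238085 z@0 253.01415213403968 zslope 0.1089969607672518
  tip 17 [ -5.83667997 -40.75832152 272.25019374] 278.6130923228982
scene now arm 1 66 y med 41.44286176916145 slope -0.007612345634039488 z@0 252.29231914694833 zslope 0.12657506132259647
  tip 12 [ -5.13928095  43.0924206  273.25690457] 278.0681188932142
leg -1 48 [-77.14379282 -59.55938419 273.51431146]
leg 1 42 [-77.3823966   60.10621776 274.18186852]
crown 23 [-77.76266546 -43.92458484 322.82125705]
```

```bash
python3 -m jog '[[0,0,0.002,0,0,0,0],[0,0,0.004,0,0,0,0],[0,0,0.006,0,0,0,0],[0,0,0.008,0,0,0,0],[0,0,0.009,0,0,0,0],[0,0,0.009,0,0,0,0],[0,0,0.009,0,0,0,0],[0,0,0.009,0,0,0,0]]'; python3 -m jog '[[0,0,0.009,0,0,0,0],[0,0,0.009,0,0,0,0],[0,0,0.009,0,0,0,0],[0,0,0.008,0,0,0,0],[0,0,0.006,0,0,0,0],[0,0,0.004,0,0,0,0],[0,0,0.003,0,0,0,0],[0,0,0.001,0,0,0,0],[0,0,0,0,0,0,0],[0,0,0,0,0,0,0]]'; python3 -m jog '[[0,0,0,0.002,0,0,0],[0,0,0,0.004,0,0,0],[0,0,0,0.006,0,0,0],[0,0,0,0.007,0,0,0],[0,0,0,0.007,0,0,0],[0,0,0,0.006,0,0,0],[0,0,0,0.005,0,0,0],[0,0,0,0.004,0,0,0],[0,0,0,0.003,0,0,0],[0,0,0,0.001,0,0,0],[0,0,0,0,0,0,0],[0,0,0,0,0,0,0]]'
python3 - <<'E'
from h import *
s=status.state();print(s["force"],s["torque"])
f=snap('scene','scene6',(140,60,340,260),3)
E
```

```text
time_s: 15.22
ee_pos: [535.1, -191.4, 494.5]
ee_rot: [-180.0, -0.0, 74.8]
force: [-0.5, 0.6, -5.8]
gripper_width: 12.1
time_s: 16.48
ee_pos: [581.5, -204.0, 494.7]
ee_rot: [-180.0, -0.0, 74.8]
force: [0.2, 0.8, -5.8]
gripper_width: 12.5
time_s: 17.98
ee_pos: [581.7, -204.0, 449.8]
ee_rot: [180.0, -0.0, 74.8]
force: [0.0, 0.3, -6.7]
gripper_width: 12.6
[ 0.04182337  0.31346122 -6.6634842 ] [-0.20340832  0.10964164  0.0248799 ]
```

View pics/scene6.png

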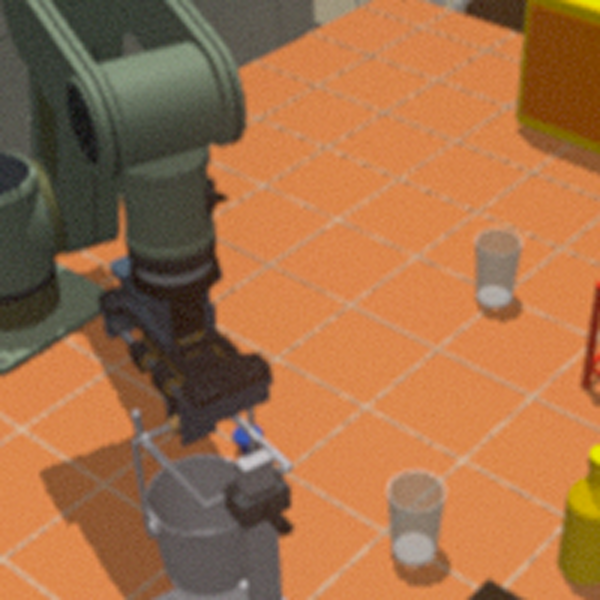

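```bash
python3 -m jog '[[0,0,0,0.002,0,0,0],[0,0,0,0.002,0,0,0],[0,0,0,0.002,0,0,0],[0,0,0,0.002,0,0,0],[0,0,0,0.001,0,0,0],[0,0,0,0,0,0,0]]'; python3 -m jog '[[0,0,0,0.001,0,0,0],[0,0,0,0,0,0,0],[0,0,0,0,0,0,0]]'
```

```text
time_s: 18.77
ee_pos: [581.6, -204.0, 440.5]
ee_rot: [-180.0, -0.0, 74.8]
force: [-0.1, 0.4, -5.1]
gripper_width: 12.3
time_s: 19.15
ee_pos: [581.7, -204.0, 439.7]
ee_rot: [180.0, -0.0, 74.8]
force: [0.2, 0.2, -6.2]
gripper_width: 12.6
```

```bash
python3 -m jog '[[0,0,0,0.001,0,0,0],[0,0,0,0,0,0,0]]'
```

```text
time_s: 19.4
ee_pos: [581.6, -204.0, 438.5]
ee_rot: [-180.0, -0.0, 74.8]
force: [0.2, 1.3, -5.2]
gripper_width: 12.5
```

```bash
python3 -m jog '[[0,0,0,0.001,0,0,0],[0,0,0,0,0,0,0]]'
```

```text
time_s: 19.65
ee_pos: [581.6, -204.0, 437.5]
ee_rot: [-180.0, -0.0, 74.8]
force: [0.4, 0.9, -6.2]
gripper_width: 12.5
```

```bash
python3 -m jog '[[0,0,0,0.001,0,0,0],[0,0,0,0,0,0,0]]'
```

```text
time_s: 19.9
ee_pos: [581.6, -204.0, 436.5]
ee_rot: [-180.0, -0.0, 74.8]
force: [0.1, -0.1, -6.5]
gripper_width: 12.2
```

```bash
python3 -m jog '[[0,0,0,0.0007,0,0,0],[0,0,0,0,0,0,0]]'
```

```text
time_s: 20.15
ee_pos: [581.6, -204.0, 435.8]
ee_rot: [-180.0, -0.0, 74.8]
force: [0.1, 0.9, -5.7]
gripper_width: 12.7
```

```bash
python3 -m jog '[[0,0,0,0.0007,0,0,0],[0,0,0,0,0,0,0]]';python3 -m jog '[[0,0,0,0.0006,0,0,0],[0,0,0,0,0,0,0]]'
```

```text
time_s: 20.4
ee_pos: [581.6, -204.0, 435.1]
ee_rot: [-180.0, -0.0, 74.8]
force: [-0.0, -0.4, -5.7]
gripper_width: 12.4
time_s: 20.65
ee_pos: [581.6, -204.0, 434.6]
ee_rot: [-180.0, -0.0, 74.8]
force: [-0.2, -0.2, -5.3]
gripper_width: 12.4
```

```bash
python3 -m jog '[[0,0,0,0.0006,0,0,0],[0,0,0,0,0,0,0]]'
```

```text
time_s: 20.9
ee_pos: [581.6, -204.0, 434.0]
ee_rot: [-180.0, -0.0, 74.8]
force: [0.0, -0.0, -5.9]
gripper_width: 12.1
```

```bash
python3 -m jog '[[0,0,0,0.0006,0,0,0],[0,0,0,0,0,0,0]]'
```

```text
time_s: 21.15
ee_pos: [581.6, -204.0, 433.3]
ee_rot: [-180.0, -0.0, 74.8]
force: [-0.7, -0.2, -6.5]
gripper_width: 12.4
```

```bash
python3 -m jog '[[0,0,0,0.0006,0,0,0],[0,0,0,0,0,0,0]]'
```

```text
time_s: 21.4
ee_pos: [581.6, -204.0, 433.0]
ee_rot: [180.0, -0.0, 74.8]
force: [0.2, 0.7, -5.8]
gripper_width: 12.6
```

```bash
python3 -m jog '[[0,0,0,0.0006,0,0,0],[0,0,0,0,0,0,0]]'
```

```text
time_s: 21.65
ee_pos: [581.6, -204.0, 432.9]
ee_rot: [179.9, -0.0, 74.8]
force: [-0.9, 0.7, -0.9]
gripper_width: 12.1
```

```bash
python3 -m jog '[[0,0,0,0,0,0,0],[0,0,0,0,0,0,0],[0,0,0,0,0,0,0]]'; python3 -m jog '[[0,0,-0.001,0.00012,0,0,0],[0,0,-0.001,0.00012,0,0,0],[0,0,-0.001,0.00012,0,0,0],[0,0,0,0,0,0,0]]'
```

```text
time_s: 22.02
ee_pos: [581.6, -204.0, 432.7]
ee_rot: [180.0, -0.0, 74.8]
force: [-0.7, 1.6, 1.7]
gripper_width: 12.5
time_s: 22.52
ee_pos: [578.9, -203.3, 432.3]
ee_rot: [179.9, 0.0, 74.8]
force: [2.9, -0.7, 2.5]
gripper_width: 12.4
```

```bash
python3 -m jog '[[0,0,-0.001,0,0,0,0],[0,0,-0.0015,0.0001,0,0,0],[0,0,-0.0015,0.0002,0,0,0],[0,0,-0.0015,0.0002,0,0,0],[0,0,-0.001,0.0001,0,0,0],[0,0,0,0,0,0,0]]'; python3 -m jog '[[0,0,-0.0015,0.0002,0,0,0],[0,0,-0.0015,0.0002,0,0,0],[0,0,-0.0015,0.0002,0,0,0],[0,0,-0.0010,0.0001,0,0,0],[0,0,0,0,0,0,0]]'
```

```text
time_s: 23.28
ee_pos: [572.3, -201.5, 431.4]
ee_rot: [-180.0, -0.0, 74.8]
force: [2.2, -0.6, 4.0]
gripper_width: 12.2
time_s: 23.9
ee_pos: [566.9, -200.0, 430.7]
ee_rot: [-180.0, -0.0, 74.8]
force: [2.9, -0.6, 5.4]
gripper_width: 12.7
```

```bash
python3 -m jog '[[0,0,-0.001,-0.0003,0,0,0],[0,0,-0.001,0.0001,0,0,0],[0,0,-0.001,0.0001,0,0,0],[0,0,-0.001,0.0001,0,0,0],[0,0,0,0,0,0,0]]'
```

```text
time_s: 24.52
ee_pos: [562.9, -198.9, 430.3]
ee_rot: [-179.9, -0.0, 74.8]
force: [2.0, -0.5, 3.2]
gripper_width: 12.5
```

```bash
python3 -m jog '[[0,0,-0.001,0.0001,0,0,0],[0,0,-0.001,0.0001,0,0,0],[0,0,0,0,0,0,0]]'
```

```text
time_s: 24.9
ee_pos: [561.1, -198.4, 430.1]
ee_rot: [-179.9, -0.0, 74.8]
force: [1.5, 0.0, 2.8]
gripper_width: 12.2
```

Slope and light bearing force are as expected. I'll go on in small steps and feel for the tips.

```bash
python3 -m jog '[[0,0,-0.001,0.0001,0,0,0],[0,0,-0.0005,0.0001,0,0,0],[0,0,0,0,0,0,0]]'
```

```text
time_s: 25.28
ee_pos: [559.8, -198.1, 430.0]
ee_rot: [-180.0, -0.0, 74.8]
force: [2.4, -0.6, 1.7]
gripper_width: 12.7
```

```bash
python3 -m jog '[[0,0,-0.0005,0.0001,0,0,0],[0,0,-0.0005,0.0001,0,0,0],[0,0,0,0,0,0,0]]'
```

```text
time_s: 25.65
ee_pos: [558.8, -197.8, 429.9]
ee_rot: [-180.0, -0.0, 74.8]
force: [2.2, -0.4, 1.3]
gripper_width: 12.6
```

```bash
python3 -m jog '[[0,0,-0.0005,0,0,0,0],[0,0,-0.0005,0.0001,0,0,0],[0,0,0,0,0,0,0]]'
```

```text
time_s: 26.02
ee_pos: [557.9, -197.6, 429.8]
ee_rot: [-180.0, -0.0, 74.8]
force: [2.2, -0.4, 1.3]
gripper_width: 12.3
```

```bash
python3 -m jog '[[0,0,-0.0005,0.0001,0,0,0],[0,0,-0.0003,0,0,0,0],[0,0,0,0,0,0,0]]'
```

```text
time_s: 26.4
ee_pos: [557.4, -197.4, 429.8]
ee_rot: [180.0, -0.0, 74.8]
force: [3.0, -1.3, 1.0]
gripper_width: 12.1
```

```bash
python3 -m jog '[[0,0,-0.0005,0.0001,0,0,0],[0,0,-0.0003,0,0,0,0],[0,0,0,0,0,0,0]]'
```

```text
time_s: 26.78
ee_pos: [556.9, -197.3, 429.7]
ee_rot: [179.9, -0.0, 74.8]
force: [5.7, -1.4, -0.6]
gripper_width: 12.5
```

```bash
python3 -m jog '[[0,0,-0.0004,0,0,0,0],[0,0,0,0,0,0,0],[0,0,0,0,0,0,0]]'
python3 - <<'E'
from h import *
import pickle
s=status.state();print(s["force"],s["torque"],s["ee_pos"])
f=snap('scene','scene7',(140,80,300,240),3.7); pickle.dump(f,open("F7.pkl","wb"))
o=np.array([557.5,-197.5]); th=np.radians(-15.2); ux=np.array([np.cos(th),np.sin(th)]); uy=np.array([-ux[1],ux[0]])
W=cloud(f); S=np.stack([(W[...,:2]-o)@ux,(W[...,:2]-o)@uy,W[...,2]],-1)
m=(abs(S[...,0])<20)&(abs(abs(S[...,1])-60)<8)&(S[...,2]>170)&(S[...,2]<255)
for sg in(-1,1):
    p=S[m&(S[...,1]*sg>0)]
    if len(p)>5: print("leg",sg,len(p),np.median(p,0),"dx/dz",np.polyfit(p[:,2],p[:,0],1))
E
```

```text
time_s: 27.15
ee_pos: [556.7, -197.2, 429.7]
ee_rot: [179.9, -0.0, 74.8]
force: [6.3, -1.6, 0.4]
gripper_width: 13.0
[ 6.30207227 -1.61598282  0.43699897] [-0.39647533 -0.97487066 -0.09026607] [ 556.66540216 -197.24917465  429.72546353]
leg -1 48 [  2.67188728 -60.31414623 213.10207062] dx/dz [-0.00756178  4.29475496]
leg 1 22 [  3.90339485  59.76057393 195.22775834] dx/dz [0.00628748 2.44301068]
```

View pics/scene7.png

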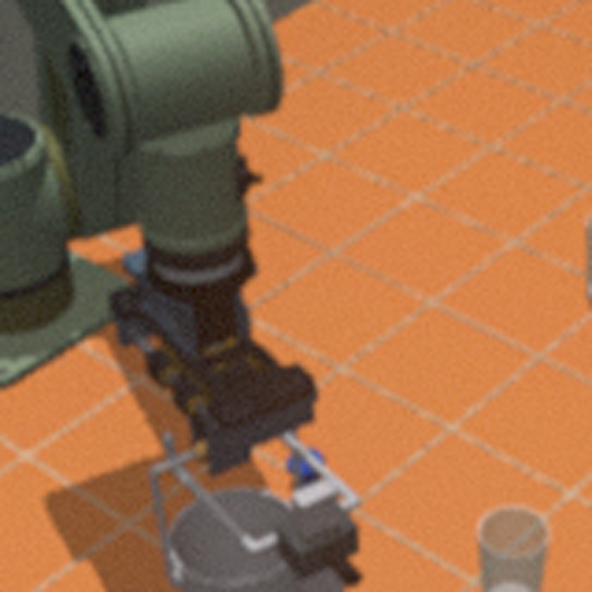

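```bash
python3 -m jog '[[0,0,0.0004,0,0,0,0],[0,0,0,0,0,0,0],[0,0,0,0,0,0,0]]'; python3 -m jog '[[0.014,0,0,0,0,0,0],[0.016,0,0,0,0,0,0],[0.02,0,0,0,0,0,0],[0.025,0,0,0,0,0,0],[0.03,0,0,0,0,0,0],[0.035,0,0,0,0,0,0],[0.04,0,0,0,0,0,0],[0.04,0,0,0,0,0,0]]'
```

```text
time_s: 27.58
ee_pos: [556.8, -197.3, 429.7]
ee_rot: [179.9, -0.0, 74.8]
force: [5.5, -1.7, -0.5]
gripper_width: 12.0
time_s: 28.58
ee_pos: [556.4, -197.2, 429.7]
ee_rot: [-180.0, -0.0, 74.8]
force: [0.5, 0.0, -0.1]
gripper_width: 40.4
```

Released with no residual force. I'll retreat straight up and check.

```bash
python3 -m jog '[[0.04,0,0,-0.003,0,0,0],[0.04,0,0,-0.006,0,0,0],[0.04,0,0,-0.01,0,0,0],[0.04,0,0,-0.015,0,0,0],[0.04,0,0,-0.02,0,0,0],[0.04,0,0,-0.02,0,0,0],[0.04,0,0,-0.02,0,0,0],[0.04,0,0,-0.015,0,0,0],[0.04,0,0,-0.01,0,0,0],[0.04,0,0,0,0,0,0]]'; python3 -m jog '[[0.04,0,-0.01,0,0,0,0],[0.04,0,-0.02,0,0,0,0],[0.04,0,-0.03,0,0,0,0],[0.04,0,-0.03,0,0,0,0],[0.04,0,-0.03,0,0,0,0],[0.04,0,-0.02,0,0,0,0],[0.04,0,-0.01,0,0,0,0],[0.04,0,0,0,0,0,0],[0.04,0,0,0,0,0,0],[0.04,0,0,0,0,0,0],[0.04,0,0,0,0,0,0]]'
cat > chk.py <<'E'
from h import *
import sys
k=sys.argv[1]
print(status.state()["force"])
o=np.array([557.5,-197.5]); th=np.radians(-15.2); ux=np.array([np.cos(th),np.sin(th)]); uy=np.array([-ux[1],ux[0]])
for c,crop in [("scene",(140,80,300,240)),("top",(250,110,400,260))]:
    f=snap(c,c+k,crop,3.7)
    W=cloud(f); S=np.stack([(W[...,:2]-o)@ux,(W[...,:2]-o)@uy,W[...,2]],-1)
    m=(abs(S[...,0])<30)&(abs(abs(S[...,1])-60)<8)&(S[...,2]>170)&(S[...,2]<255)
    for sg in(-1,1):
        p=S[m&(S[...,1]*sg>0)]
        if len(p)>5: print(c,"leg",sg,len(p),np.median(p,0),"dx/dz",np.polyfit(p[:,2],p[:,0],1))
    m=(abs(S[...,0])<30)&(abs(S[...,1])<34)&(S[...,2]>248)&(S[...,2]<275); p=S[m]
    if len(p): print(c,"crown",len(p),np.median(p,0))
    for sg in(-1,1):
        m=(S[...,0]>-25)&(S[...,0]<0)&(abs(S[...,1]-sg*42)<10)&(S[...,2]>266)&(S[...,2]<300); p=S[m]
        if len(p): print(c,"tip",sg,len(p),np.median(p,0))
    m=(abs(S[...,0])<70)&(abs(S[...,1])<70)&(S[...,2]>140)&(S[...,2]<172); p=S[m]
    if len(p)>20: print(c,"pail rim z range",np.percentile(p[:,2],[5,50,95]))
E
python3 chk.py 8
```

```text
time_s: 29.82
ee_pos: [556.4, -197.2, 549.4]
ee_rot: [179.9, 0.0, 74.8]
force: [-0.4, -0.2, -0.0]
gripper_width: 39.9
time_s: 31.2
ee_pos: [412.2, -158.1, 548.4]
ee_rot: [-180.0, -0.0, 74.8]
force: [-0.2, 0.1, 0.4]
gripper_width: 40.4
[-0.1501914   0.08977886  0.38621625]
scene leg -1 48 [  1.62218482 -60.56878024 215.83187719] dx/dz [-0.00773644  3.54443561]
scene leg 1 32 [  3.34490063  59.61384469 204.2127194 ] dx/dz [0.00686211 1.79421897]
scene crown 96 [  4.07593942  -0.98509986 259.70979369]
scene tip -1 15 [ -5.56569402 -40.12321118 272.4186721 ]
scene tip 1 11 [ -4.78484465  42.4570157  272.68324617]
scene pail rim z range [141.12376913 149.74432899 158.29810879]
top leg -1 11 [ -5.82732695 -58.6863439  216.47057727] dx/dz [-0.01720604 -1.51291328]
top leg 1 10 [ -4.18882764  61.90179343 222.86519625] dx/dz [ 0.00458992 -4.36528553]
top crown 104 [-3.37685410e+00  2.33573231e-01  2.61791054e+02]
top tip -1 10 [-11.08974507 -39.92496423 276.25392676]
top tip 1 8 [-11.29487748  44.15755715 276.39334317]
top pail rim z range [142.12614843 154.15094802 161.33108051]
```

```bash
sleep 0
```

```text
(no output)
```

View pics/scene8.png

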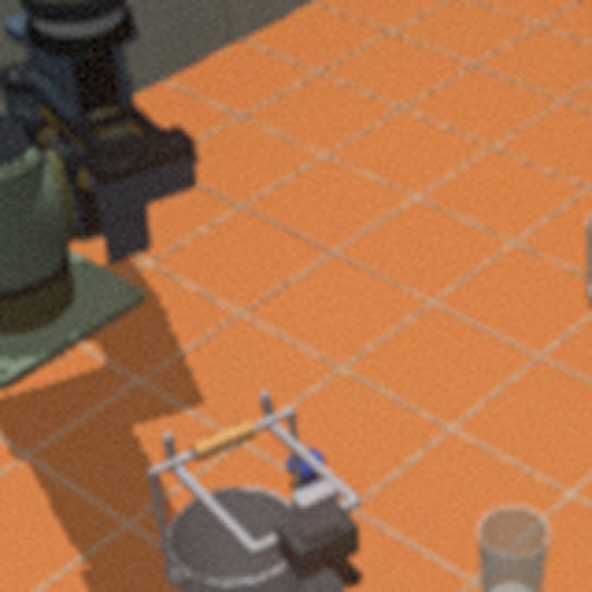

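View pics/top8.png

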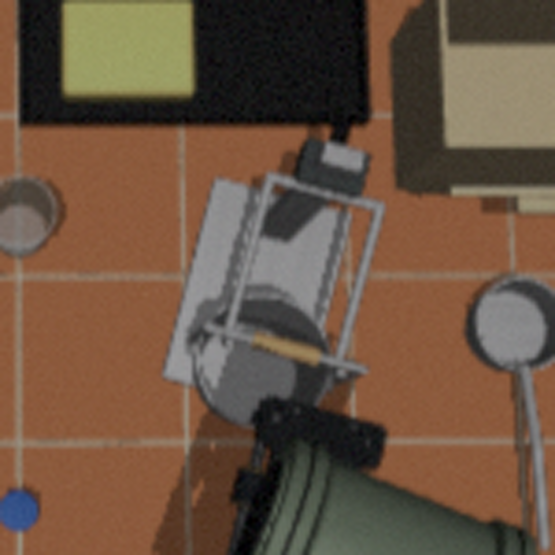

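The scene picture shows the crown across both arms, right behind the tips at px (168,440) and (266,400). In the top view the crown sits about 8 mm behind the tip centres, as it should at home. I'll do one more check that it is still and that the other things haven't moved, then hand in.

```bash
python3 -m jog '[[0.04,0,0,0,0,0,0],[0.04,0,0,0,0,0,0],[0.04,0,0,0,0,0,0],[0.04,0,0,0,0,0,0],[0.04,0,0,0,0,0,0]]'; python3 chk.py 9
python3 - <<'E'
from workcell import vision, ticket
for l in ["tumbler_a","stopper","dipper"]:
    print(l,[(round(d["p"],2),[round(v) for v in d["location"]]) for d in vision.find_in("top",l)])
print(ticket.job_done())
E
```

```text
time_s: 31.92
ee_pos: [411.7, -157.9, 548.7]
ee_rot: [180.0, -0.0, 74.8]
force: [-0.3, -0.6, 0.4]
gripper_width: 39.9
[-0.27159373 -0.61681181  0.3690107 ]
scene leg -1 47 [  1.93465037 -60.12096724 215.04716474] dx/dz [-0.0075452   3.63055396]
scene leg 1 32 [  2.66854463  59.05914776 205.52907914] dx/dz [-0.01177537  5.54339652]
scene crown 95 [  3.63539486  -1.28241222 259.35201373]
scene tip -1 14 [ -6.42263778 -40.78168342 272.83917899]
scene tip 1 10 [ -6.09517466  43.03857643 273.56922835]
scene pail rim z range [141.0188576  149.96180647 157.70141707]
top leg -1 12 [ -5.263895   -58.53821877 220.0732997 ] dx/dz [ 0.0097382  -6.96857848]
top leg 1 11 [ -3.71826738  61.65716892 219.16768676] dx/dz [ 0.01296179 -6.03271765]
top crown 102 [ -3.31411327   0.53699557 261.29669381]
top tip -1 9 [-12.3306158  -40.47887922 275.80759941]
top tip 1 8 [-11.11684301  44.21916587 276.81534277]
top pail rim z range [142.996759   153.70586321 161.11352499]
tumbler_a [(0.68, [702, 4, 41]), (0.56, [497, 449, 50]), (0.24, [557, -201, 100])]
stopper [(0.63, [435, 2, 30])]
dipper [(0.82, [595, -445, 20])]
the job is handed in; nothing more can be done
None
```

The pail is hanging by its bail on both hook arms, home against the tips, and the job was handed in at about 32 s. No verdict comes back, so the result rests on my own checks below.

- **Raising the bail:** I gripped the sleeve and swung the bail upright along its arc while the pail stayed on the counter.
- **Laying it on the hooks:** I carried the pail in from the open side and lowered it in small steps until I felt the arms, with the wire about 261 mm up and 25 mm behind home. As I drew the bail forward along the arms, I estimate the load on the hooks stayed at 12 N or less (limit 25 N).
- **Reaching the tips:** The pull rose from about 2 N to 6.5 N, which showed the tips. I then opened the gripper and backed away; no force was left on the tool.

**Last checks:**
- **Position:** The crown is 8–10 mm behind the tip centres, where 8 mm is home, and centred within about 1 mm in y.
- **Upright and still:** The bail legs are vertical within about 0.01 rad. They did not measurably move between two looks 0.7 s apart, beyond camera noise.
- **Other things:** Both tumblers, the stopper and the dipper were found within about 3 mm of where they started.

The two cameras disagreed by about 7 mm on the crown's absolute x (+4 mm and -3 mm). They show the same offset on the tips, so I relied on the crown-to-tip distance and the felt stop instead.

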